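# Restock the tape caddy

### The job

Restock the tape caddy for the sculptor's trolley: first take every spent cardboard core out of the caddy and drop it into the red pail. Then lift each roll of tape up and off its hook and set it down gently, on edge, one to a slot, right down on the caddy floor. When all rolls are in, swing the steel keeper bar closed over them by its black knob until it rests fully home in the red catch; leave the pail upright and do not disturb the bottle, the jar and the plaster torso.

Things in the scene. Friction and masses are not known exactly. Their poses are not given: they have to be found in the camera images.
- rack: Fixed wooden rack, 370 mm wide (y), origin on the table under its crossbar. Four 8 mm round hooks at y = -162, -54, 54, 162 mm point to its -x: level arm at z = 186 mm out to x = -75 mm, then a tip turned up 16 mm above the arm's top. Rolls hang at x = -45 mm, centre z = 170 mm; raise one 20 to 28 mm, then draw it 70 mm or more to -x. Highest point 206 mm.
- caddy: Fixed wooden caddy, 296 x 100 mm, long along its x, origin under its centre. Floor top z = 6 mm. Slot centres x = -75, -25, 25, 75 mm, y = 0, 45 mm clear between dividers 44 mm wide, top z = 36 mm; low ridges stop rolling in y. Seated, a roll's axis lies along x, centre z = 37 mm (core 30 mm). Hinge post at x = -125 mm, red catch at x = 110 mm (top z = 98 mm).
- keeper (a joint): Angle (rad) of the steel keeper bar about its upright hinge at the caddy's near end. 0 = closed: bar along the caddy's +x over the slots, home in the red catch. Grows as it swings level, clockwise from above, towards the caddy's -y; starts 1.15 to 1.35, limit 1.8, stays where left. Bar 10 mm wide, z = 74 to 82 mm, 5 mm above seated rolls.
- keeper_knob (a point): Top centre of the black upright knob near the bar's free end: 18 mm diameter, 48 mm tall, top 130 mm above the table, 253 mm from the hinge.
- keeper_hinge (a point): Point on the upright hinge axis of the keeper bar, 78 mm above the table.
- pail: Small loose red plastic pail, 130 mm across at the mouth, 100 mm high, wall 4 mm, open on top, 350 g. Origin at the centre of its underside.
- roll_yellow: Roll of yellow tape, a rigid ring 62 mm outside diameter, 40 mm hole, 36 mm wide, 120 g. Starts hanging on one of the rack's hooks, hook through its hole. Origin at the ring's centre, its own x axis along the axis of the hole. May be absent.
- roll_blue: Roll of blue tape, a rigid ring 62 mm outside diameter, 40 mm hole, 36 mm wide, 120 g. Starts hanging on one of the rack's hooks, hook through its hole. Origin at the ring's centre, its own x axis along the axis of the hole. May be absent.
- roll_green: Roll of green tape, a rigid ring 62 mm outside diameter, 40 mm hole, 36 mm wide, 120 g. Starts hanging on one of the rack's hooks, hook through its hole. Origin at the ring's centre, its own x axis along the axis of the hole. May be absent.
- roll_white: Roll of white tape, a rigid ring 62 mm outside diameter, 40 mm hole, 36 mm wide, 120 g. Starts hanging on one of the rack's hooks, hook through its hole. Origin at the ring's centre, its own x axis along the axis of the hole. May be absent.
- core_a: Spent cardboard core, an empty ring 47 mm outside diameter, 39 mm hole, 40 mm wide, 20 g. Starts standing on edge in a slot of the caddy. Origin at its centre, own x along the axis of the hole. May be absent.
- core_b: Spent cardboard core, an empty ring 47 mm outside diameter, 39 mm hole, 40 mm wide, 20 g. Starts standing on edge in a slot of the caddy. Origin at its centre, own x along the axis of the hole. May be absent.
- turps: Amber bottle, 60 mm diameter, 130 mm high, bystander. Origin at the centre of its underside.
- paint_jar: Green jar with white cap, 72 mm diameter, 90 mm high, bystander. Origin at the centre of its underside.
- plaster_torso: White plaster figure, 56 mm wide, 141 mm high, bystander. Origin at the centre of its underside.
Things that resemble listed ones, but are neither listed nor needed, are in the scene too. Leave any orange or pink look-alike of the roll_blue alone. What is shaped like the core_b but pink is not meant.

How it is judged:
By the outcome, as a careful person would: the job done as asked, in the order asked, and still so for the second after the job is handed in, with the robot touching nothing.
Of roll_yellow, roll_blue, roll_green, roll_white only 3 to 4 are there at a start; the rules pass over those that are not, and their reading is None.
Of core_a, core_b only 1 to 2 are there at a start; the rules pass over those that are not, and their reading is None.
At some moment in a run one of pail may be knocked a few centimetres aside while the robot is not near it.
It also fails if it takes over 210 s, if anything falls off the work surface, if the arm or the gripper's body presses on something with over 40 N, if the wrist force passes 120 N, or if a joint passes its speed limit or range.

### The arm

A 7-joint arm with a two-finger parallel gripper is mounted at the origin on the work surface. World frame = base frame: x ahead of the robot, y to its left, z up, the work surface at z = 0. Lengths are in m, angles in rad, forces in N, time in s.
With the tool pointing down it reaches from about 0.4 to 0.9 m from the base axis. Payload 5.5 kg.
Tool frame: the origin (TCP) lies at the very end of the fingers, on their centre line; the grasp point (between the pads) lies 19 mm behind it; z points along the fingers, y is the line along which they close (so a half turn about z gives the same grasp; the last joint's range is limited). The gripper opens to 85 mm and grips with 20 to 120 N. Pads are 22 mm wide; open, the fingers measure 114 mm over their backs; the gripper's body (76 mm by 85 mm) begins 54 mm behind the grasp point. The pads swing forward as they close: fully open they stand 13 mm farther back than shut.
Start: joints at [1.544, 0.501, -0.427, 1.55, 0.221, 1.138, -0.21], TCP at [0.186, -0.623, 0.231] pointing down, gripper open.
Joint ranges: [-2.88, 2.88], [-0.31, 2.03], [-1.54, 1.56], [0.2, 2.42], [-1.41, 4.55], [0.19, 2.02], [-2.57, 2.57]. Speed limits (rad/s): [2.57, 2.57, 3.14, 3.14, 3.14, 3.14, 3.14].

### API

Orientations are given as a unit quaternion [w, x, y, z].
In Python, from rig import bot gives the robot as it stands.
- The arm moves only by the tool drive_tool, never from a script. Its argument "moves" is a list of rows, each a list of 5 numbers: the opening, from -1 (shut) to 1 (fully open), then the shift along the world's x, y, z in cm, then the turn about the world's z in degrees. In form: [[gripper, tx, ty, tz, roll], ...]. A call has 1 to 12 rows; each row shifts and turns the commanded pose from where the row before left it; what a row does not reach is not made up. A row lasts 1/12 s, in which the tool goes at most 41.7 mm and 7.16 degrees, less where a joint would pass 70% of its speed; a pose out of reach is approached as far as the arm can. A call with a gripper value outside its range is refused whole. The fingers move at their own pace and stop on an object; "force" is the grip in N (left out, the last holds). Time passes only in rows, so rows that do not move let the fingers close. It gives the time, the measured TCP pose, the force, the opening and the grip force at its end, in the units of the state.
- bot.get_state(): the state, without advancing time (a new reading comes with each control period).
- bot.snapshot(name): name is "scene" or "top"; returns (picture, depth): 400x640x3 uint8, red, green, blue; 400x640 float32, m along the optical axis (not along the pixel's ray), 0 where there is no reading.
- bot.calibration(name): a dict with "intrinsics" (3x3 intrinsics, pixels), "k1" (the pictures are not rectified: a ray, as slopes to the right and down, at radius r is drawn at 1 + k1 r^2 times it, then the intrinsics apply), "rvec" (rotation vector, rad) and "tvec" (3), from world to camera coordinates, as OpenCV has them. Camera axes: x right, y down, z forward; pixel columns grow to the right and rows downward; lengths in m; the calibration is good to about 2 mm. A picture is of the moment at which its call begins. calibration takes no time and is no camera call.
- bot.sign_off(): hands the job in; it is judged then, once.
The state is a dict: "time": time; "qpos": joint angles; "joint_vel": joint speeds; "tau": joint torques, N m; "tcp_pos": TCP position; "tool_rot": TCP orientation; "ft_force": force on the tool from outside, world axes, zero at the start; "wrist_torque": the same for the moment, N m; "gripper_width": opening from 0.0 (shut) to 1.0 (fully open); "finger_force": force on a finger pad.
Only numpy, scipy, OpenCV 4.12 (cv2) and the standard library are available. Lean on these libraries where they do the work, as an engineer would, in place of code of your own. Each camera call takes 0.05 s, during which the arm holds its last target. There are 200 camera calls.

## Working session

There is one attempt and no reset: what is moved stays moved. The work goes in short steps, Python scripts to look and compute and a tool call to move; the robot and the scene stay as the last step left them, time stands still between calls to the robot, and variables do not carry over. Pictures are saved under pics/ and viewed, at most 14 in all, crops included, and the job is handed in when it is done.

Besides the shell and the picture viewer there is one more tool, called after "Request:" in YAML: its name, and indented under it one key for each argument. drive_tool: Moves the arm, as the interface text tells. Its arguments: {"type":"object","properties":{"moves":{"type":"array","items":{"type":"array","items":{"type":"number"}}},"force":{"type":"number"}},"required":["moves"]}

```bash
ls; mkdir -p pics
cat > h.py <<'E'
import numpy as np, cv2, json
from rig import bot
def cal(n):
    c=bot.calibration(n); K=np.array(c["intrinsics"],float); R=cv2.Rodrigues(np.array(c["rvec"],float))[0]
    return K,float(c["k1"]),R,np.array(c["tvec"],float).ravel()
def ray(n,u,v):
    K,k1,R,t=cal(n); d=np.array([k1,0,0,0,0.])
    p=cv2.undistortPoints(np.array([[[u,v]]],float),K,d)[0,0]
    return -R.T@t, R.T@np.array([p[0],p[1],1.])
def onz(n,u,v,z):
    o,d=ray(n,u,v); return o+d*(z-o[2])/d[2]
def dep(n,u,v,D):
    o,d=ray(n,u,v); return o+d*D[int(round(v)),int(round(u))]
def cloud(n,D):
    K,k1,R,t=cal(n); h,w=D.shape
    uv=np.stack(np.meshgrid(np.arange(w),np.arange(h)),-1).reshape(-1,1,2).astype(float)
    p=cv2.undistortPoints(uv,K,np.array([k1,0,0,0,0.]))[:,0]
    P=np.c_[p,np.ones(len(p))]*D.reshape(-1,1)
    return ((P-t)@R).reshape(h,w,3)
def save(n,name):
    a,D=bot.snapshot(n); cv2.imwrite(f"pics/{name}.png",a[:,:,::-1]); np.savez(f"pics/{name}.npz",a=a,D=D); return a,D
E
python3 - <<'E'
from h import *
for n in("scene","top"):
    save(n,n+"0"); print(n,-cal(n)[2].T@cal(n)[3],cal(n)[0][0,0])
print(bot.get_state())
E
```

```text
pics
scene [0.90705959 0.6021897  0.88464682] 361.1683999734422
top [0.40937524 0.03277152 1.04288509] 379.764132859279
{'time': 0.1, 'qpos': array([ 1.54416647,  0.50176408, -0.42679068,  1.55136615,  0.22081164,
        1.13831002, -0.21031143]), 'joint_vel': array([-0.0002308 , -0.00240564, -0.00016409, -0.00333527,  0.00123789,
       -0.00039937,  0.00136581]), 'tau': array([-1.10763707e-02, -5.70813096e+01, -5.83861470e+00, -2.81750375e+01,
        1.05420777e-02,  5.64969916e-03, -1.71333284e-05]), 'tcp_pos': array([ 0.18552887, -0.62229164,  0.23034671]), 'tool_rot': array([-8.89735232e-04,  9.89515548e-01,  1.44423605e-01, -1.09060148e-04]), 'ft_force': array([ 0.01168673,  0.34331833, -0.55133253]), 'wrist_torque': array([-0.03304941,  0.0043229 , -0.00364555]), 'finger_force': 0.0, 'gripper_width': 1.0023462328528348}
```

View pics/scene0.png

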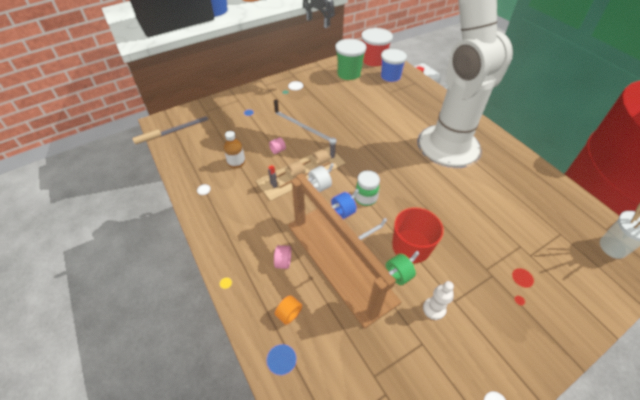

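View pics/top0.png

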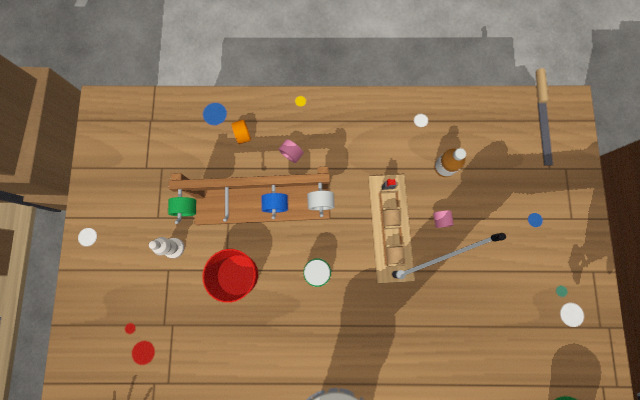

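Seen: the top view has a green roll (182,206), a blue roll (274,203) and a white roll (320,200). Hook 2 is empty and the pail is at (230,275). The caddy runs (376-412, 177-282), with a core around (391,217). The pink core (443,218), pink roll (291,150) and orange roll (241,131) are decoys. Next, a close crop of the caddy.

Run:
```python
from h import *
a=np.load("pics/top0.npz")["a"]; b=np.load("pics/scene0.npz")["a"]
x=cv2.resize(a[165:295,365:465],None,fx=4,fy=4,interpolation=cv2.INTER_CUBIC)
y=cv2.resize(b[130:260,250:360],None,fx=3.6,fy=4,interpolation=cv2.INTER_CUBIC)
cv2.imwrite("pics/crop1.png",np.hstack([x,y])[:,:,::-1])
D=np.load("pics/top0.npz")["D"];C=cloud("top",D)
D2=np.load("pics/scene0.npz")["D"];C2=cloud("scene",D2)
np.set_printoptions(precision=4,suppress=True)
for nm,A,CC in(("top",a,C),("scene",b,C2)):
    H=cv2.cvtColor(A,cv2.COLOR_RGB2HSV)
    for c,lo,hi in(("green",(50,120,50),(75,255,255)),("blue",(105,150,50),(122,255,255)),("redA",(0,180,60),(6,255,255)),("white",(0,0,150),(179,45,255)),("yellow",(24,150,100),(34,255,255)),("pink",(155,50,50),(178,255,255))):
        m=cv2.inRange(H,lo,hi); n,l,s,ce=cv2.connectedComponentsWithStats(m)
        for i in range(1,n):
            if s[i,4]>40:
                P=CC[l==i]; P=P[np.isfinite(P).all(1)]
                if np.abs(np.median(P,0)[:2]-[.5,0]).max()<.6: print(nm,c,ce[i].round(1),s[i,4],np.median(P,0),P.min(0),P.max(0))
for n,u,v in[("k",499,237),("hinge",398,274),("catch",391,183)]: print(n,dep("top",u,v,D))
```

```text
top green [181.6 206. ] 485 [0.553 0.353 0.194] [0.4094 0.0328 0.1454] [0.5746 0.3888 1.0429]
top green [565.4 398.2] 49 [ 0.1012 -0.5707  0.0133] [ 0.0961 -0.5954  0.0021] [ 0.1037 -0.5528  0.0295]
top blue [214.5 113.4] 371 [ 0.8605  0.349  -0.0009] [ 0.8279  0.317  -0.0057] [0.894  0.3808 0.0042]
top blue [274.1 202.1] 433 [0.562  0.1427 0.195 ] [0.5459 0.1171 0.1462] [0.5838 0.1727 0.2032]
top blue [534.9 219.5] 144 [ 0.5507 -0.5506 -0.0005] [ 0.5317 -0.5675 -0.0047] [ 0.5683 -0.5312  0.0047]
top redA [390.6 181.7] 45 [ 0.6347 -0.141   0.0887] [ 0.4094 -0.1513  0.0797] [0.6424 0.0328 1.0429]
top redA [229.8 275. ] 2201 [0.3974 0.2775 0.0068] [ 0.3368  0.0328 -0.0028] [0.4615 0.3271 1.0429]
top redA [129.6 328. ] 86 [ 0.2604  0.5398 -0.0005] [ 0.2477  0.5265 -0.0102] [0.2731 0.5533 0.0034]
top redA [142.8 352.4] 423 [ 0.2006  0.4993 -0.0007] [ 0.1712  0.0328 -0.0061] [0.4094 0.528  1.0429]
top white [420.5 120. ] 152 [ 0.8399 -0.2503 -0.0009] [ 0.8204 -0.2712 -0.0061] [ 0.859  -0.2318  0.0035]
top white [459.7 153.8] 108 [ 0.6971 -0.309   0.128 ] [ 0.6851 -0.3583  0.0011] [ 0.7546
[... 2565 characters left out ...]
ne white [372.6 229.5] 130 [0.5428 0.2553 0.1904] [ 0.4006  0.1422 -0.0017] [0.9071 0.6022 0.8846]
scene white [438.9 301. ] 721 [0.4806 0.4449 0.0659] [ 0.3759  0.3959 -0.0004] [0.9071 0.6022 0.8846]
scene white [270.9 358. ] 44 [0.8849 0.3299 0.0015] [ 0.8405  0.3127 -0.0023] [0.9071 0.6022 0.8846]
scene yellow [225.4 282.5] 81 [0.8982 0.1006 0.002 ] [ 0.8846  0.0863 -0.0012] [0.9122 0.6022 0.8846]
scene pink [276.8 145.2] 179 [ 0.5519 -0.2808  0.0374] [ 0.5272 -0.3534 -0.0011] [0.9071 0.6022 0.8846]
scene pink [282.1 256.5] 343 [0.7408 0.1332 0.0551] [ 0.7084  0.072  -0.0008] [0.9071 0.6022 0.8846]
k [ 0.4903 -0.3898  0.1273]
hinge [ 0.4019 -0.1544  0.0817]
catch [ 0.6323 -0.1436  0.0859]
```

View pics/crop1.png

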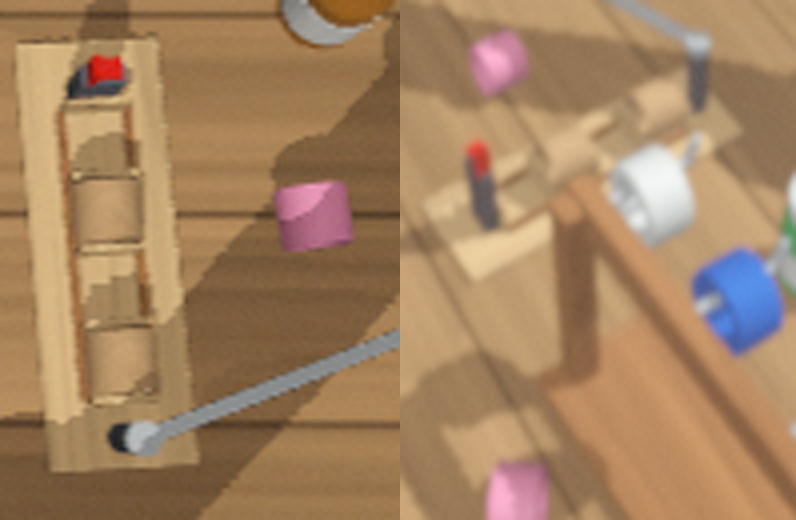

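```bash
cat > m.py <<'E'
from h import *
from scipy.optimize import least_squares
np.set_printoptions(precision=4,suppress=True)
Z={n:np.load(f"pics/{n}0.npz") for n in("top","scene")}
ims={n:Z[n]["a"] for n in Z}; C={n:cloud(n,Z[n]["D"]) for n in Z}
cr=[(365+u/4,165+v/4) for u,v in((17,44),(158,38),(198,463),(50,470))]
P=np.array([onz("top",u,v,0.006)[:2] for u,v in cr]); print("caddy corners z6",P,"ctr",P.mean(0))
e=(P[0]+P[1]-P[2]-P[3])/2; print("len",np.hypot(*e),"yaw",np.degrees(np.arctan2(e[1],e[0])), "w",np.hypot(*(P[0]-P[1])),np.hypot(*(P[2]-P[3])))
for u,v in((cr[0]),(cr[2])): print(dep("top",u+ (2 if u<380 else -2),v+(2 if v<200 else -2),Z["top"]["D"]))
masks={"green":((50,120,50),(75,255,255)),"blue":((105,150,50),(122,255,255)),"white":((0,0,150),(179,45,255))}
for c,(lo,hi) in masks.items():
    g={"green":(.553,.3616),"blue":(.562,.1456),"white":(.5666,.0376)}[c]; A=[]
    for n in Z:
        m=cv2.inRange(cv2.cvtColor(ims[n],cv2.COLOR_RGB2HSV),lo,hi)>0
        Q=C[n][m]; Q=Q[(abs(Q[:,0]-g[0])<.04)&(abs(Q[:,1]-g[1])<.045)&(Q[:,2]>.13)&(Q[:,2]<.22)]; A.append(Q)
        print(c,n,len(Q),np.percentile(Q,[2,98],0).ravel())
    Q=np.vstack(A)
    r=least_squares(lambda p:np.hypot(Q[:,1]-p[0]-.042*(Q[:,0]-g[0]),Q[:,2]-p[1])-.031,[g[1],.17],loss="soft_l1",f_scale=.002).x
    print("  axis y,z",r)
for nm,(s) in(("c25",.025),("c-75",-.075)):
    c0=P.mean(0)+s*e/np.hypot(*e)
    for n in Z:
        Q=C[n].reshape(-1,3); Q=Q[(np.hypot(*(Q[:,:2]-c0).T)<.035)&(Q[:,2]>.040)&(Q[:,2]<.07)]
        print(nm,n,c0,len(Q),Q.mean(0) if len(Q) else 0,np.percentile(Q,[2,98],0).ravel())
for n in Z:
    Q=C[n].reshape(-1,3); Q=Q[(Q[:,2]>.193)&(Q[:,2]<.215)&(Q[:,0]>.585)&(Q[:,0]<.68)&(Q[:,1]>-.02)&(Q[:,1]<.43)]
    if len(Q)>9: print("bar",n,len(Q),np.polyfit(Q[:,1],Q[:,0],1),np.percentile(Q,[1,99],0))
Q=C["top"].reshape(-1,3)
Q=Q[(Q[:,2]<.4)]
K=Q[(np.hypot(Q[:,0]-.49,Q[:,1]+.39)<.02)&(Q[:,2]>.12)]; print("knob",K.mean(0),len(K))
W=Q[(np.hypot(Q[:,0]-.40,Q[:,1]-.2775)<.09)&(Q[:,2]>.09)&(Q[:,2]<.12)]; (x,y),r=cv2.minEnclosingCircle(W[:,:2].astype(np.float32)); print("pail",x,y,r)
print("max z all near",Q[(Q[:,0]>.35)&(abs(Q[:,1])<.5),2].max())
E
python3 m.py
```

```text
caddy corners z6 [[ 0.671  -0.098 ]
 [ 0.6754 -0.1969]
 [ 0.3838 -0.2124]
 [ 0.3789 -0.1139]] ctr [ 0.5273 -0.1553]
len 0.29231012038900844 yaw 3.075313017951418 w 0.09896172004723625 0.09866992634310585
[ 0.666  -0.1039  0.0031]
[ 0.389  -0.2069  0.008 ]
green top 483 [0.5373 0.3314 0.1488 0.573  0.3858 0.2013]
green scene 369 [0.5421 0.3449 0.1527 0.573  0.3916 0.2043]
  axis y,z [0.3626 0.1703]
blue top 433 [0.547  0.1176 0.1503 0.5822 0.1715 0.2009]
blue scene 253 [0.5515 0.1364 0.1514 0.5816 0.1772 0.2037]
  axis y,z [0.1475 0.1695]
white top 473 [0.5455 0.0112 0.1503 0.599  0.0665 0.2015]
white scene 422 [0.5357 0.018  0.1511 0.5955 0.0709 0.2031]
  axis y,z [0.0397 0.1692]
c25 top [ 0.5522 -0.154 ] 224 [ 0.5492 -0.1493  0.0483] [ 0.5304 -0.1695  0.0411  0.5681 -0.1305  0.054 ]
c25 scene [ 0.5522 -0.154 ] 122 [ 0.5492 -0.1425  0.0497] [ 0.5291 -0.1653  0.0402  0.5685 -0.1278  0.0563]
c-75 top [ 0.4524 -0.1593] 249 [ 0.4501 -0.1565  0.048 ] [ 0.4319 -0.1784  0.0409  0.4702 -0.1378  0.0543]
c-75 scene [ 0.4524 -0.1593] 117 [ 0.4491 -0.1489  0.0496] [ 0.4288 -0.1716  0.0417  0.4688 -0.1325  0.0558]
bar top 1442 [-0.0409  0.6195] [[0.587  0.0228 0.1931]
 [0.6352 0.3828 0.2001]]
bar scene 1405 [-0.0348  0.6201] [[0.587  0.0245 0.1934]
 [0.6418 0.3859 0.2026]]
knob [ 0.4926 -0.3954  0.1273] 53
pail 0.3987663686275482 0.26318976283073425 0.06481326371431351
max z all near 0.20660540739159802
```

Request:
drive_tool:
  moves:
    - [1,2.5,3.2,0,-1.15]
    - [1,2.5,3.2,0,-1.15]
    - [1,2.5,3.2,0,-1.15]
    - [1,2.5,3.2,0,-1.15]
    - [1,2.5,3.2,0,-1.15]
    - [1,2.5,3.2,0,-1.15]
    - [1,2.5,3.2,0,-1.15]
    - [1,2.5,3.2,0,-1.15]
    - [1,2.5,3.2,0,-1.15]
    - [1,2.5,3.2,0,-1.15]
    - [1,2.5,3.2,0,-1.1]
    - [1,2.5,3.2,0,-1.0]
  force: 25

```text
time: 1.1
tcp_pos: [0.4864, -0.2372, 0.2312]
tool_rot: [0.0, 1.0, 0.026, -0.0]
ft_force: [1.0, -1.4, 0.4]
gripper_width: 0.999
finger_force: 0.0
```

Request:
drive_tool:
  moves:
    - [1,2.4,3.2,0,0]
    - [1,2.4,3.2,0,0]
    - [1,1.6,2.2,0,0]
    - [1,0,0,-3,0]
    - [1,0,0,-3,0]
    - [1,0,0,-3,0]
    - [1,0,0,-3,0]
    - [1,0,0,0,0]
    - [1,0,0,0,0]

```text
time: 1.85
tcp_pos: [0.5482, -0.1523, 0.1099]
tool_rot: [-0.001, 1.0, 0.026, -0.002]
ft_force: [0.9, -0.1, 0.0]
gripper_width: 1.002
finger_force: 0.0
```

Run:
```python
from h import *
a,_=save("top","t1"); b,_=save("scene","s1")
x=cv2.resize(a[150:290,340:450],None,fx=3.6,fy=3.6); y=cv2.resize(b[100:240,240:350],None,fx=3.6,fy=3.6)
cv2.imwrite("pics/c2.png",np.hstack([x,y])[:,:,::-1]); print(bot.get_state()["tcp_pos"])
```

```text
[ 0.55093139 -0.15290236  0.11284043]
```

View pics/c2.png

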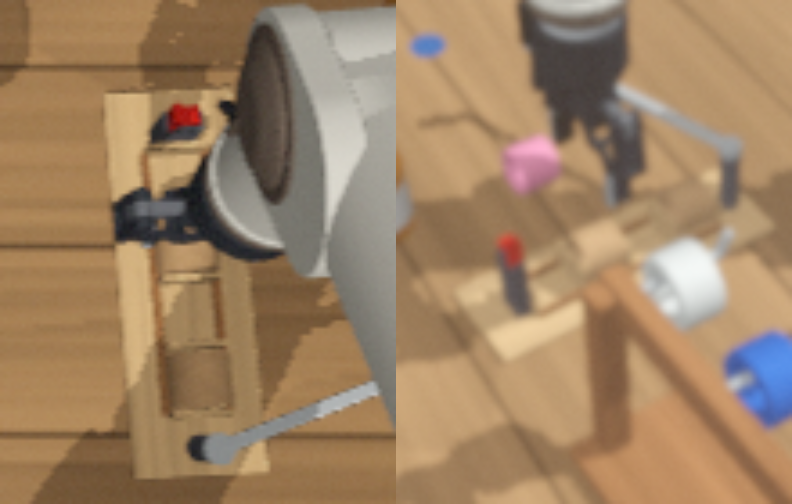

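The fingers straddle the core in slot +25: in the crop, the finger is at (150,215) and the core at (190,250). Going down and gripping.

Request:
drive_tool:
  moves:
    - [1,0,0.1,-2.5,0]
    - [1,0,0,-2.5,0]
    - [1,0,0,-2.5,0]
    - [1,0,0,-1.5,0]
    - [1,0,0,-0.5,0]
    - [-1,0,0,0,0]
    - [-1,0,0,0,0]
    - [-1,0,0,0,0]
    - [-1,0,0,0,0]
    - [-1,0,0,0,0]
    - [-1,0,0,0,0]
    - [-1,0,0,0,0]
  force: 25

```text
time: 2.95
tcp_pos: [0.5515, -0.1523, 0.0184]
tool_rot: [0.001, 1.0, 0.026, 0.002]
ft_force: [-1.4, 0.8, 7.2]
gripper_width: 0.541
finger_force: 25.7
```

Request:
drive_tool:
  moves:
    - [-1,0,0,1,0]
    - [-1,0,0,2,0]
    - [-1,0,0,3.5,0]
    - [-1,0,0,3.5,0]
    - [-1,0,0,3.5,0]
    - [-1,0,0,3.5,0]
    - [-1,-3.5,1.5,0,0]
    - [-1,-3.5,1.5,0,0]
    - [-1,-3,2,0,0]
    - [-1,-1.5,3.4,0,0]
    - [-1,-1.5,3.6,0,0]
    - [-1,0,4,0,0]

```text
time: 3.95
tcp_pos: [0.4163, 0.0076, 0.1867]
tool_rot: [0.002, 1.0, 0.025, -0.001]
ft_force: [1.0, 0.5, 0.2]
gripper_width: 0.542
finger_force: 27.3
```

Request:
drive_tool:
  moves:
    - [-1,0,4,0,0]
    - [-1,-0.5,4,0,0]
    - [-1,-0.5,4,0,0]
    - [-1,-0.5,4,0,0]
    - [-1,0,2,0,0]
    - [-1,0,0,0,0]
    - [-1,0,0,0,0]

```text
time: 4.53
tcp_pos: [0.4044, 0.1893, 0.187]
tool_rot: [0.0, 1.0, 0.028, 0.0]
ft_force: [-0.3, -0.4, -0.0]
gripper_width: 0.544
finger_force: 27.2
```

```bash
cat > pail.py <<'E'
from h import *
import sys
a,D=save("scene",sys.argv[1]); C=cloud("scene",D).reshape(-1,3)
m=cv2.inRange(cv2.cvtColor(a,cv2.COLOR_RGB2HSV),(0,160,40),(8,255,255)).ravel()>0
W=C[m&(C[:,2]>.085)&(C[:,2]<.115)&(C[:,0]>.2)&(C[:,0]<.6)&(abs(C[:,1]-.25)<.25)]
(x,y),r=cv2.minEnclosingCircle(W[:,:2].astype(np.float32)); print("pail",x,y,r,len(W))
s=bot.get_state(); print(s["tcp_pos"],s["gripper_width"],s["finger_force"])
E
python3 pail.py s2
```

```text
pail 0.39865434169769287 0.2635326087474823 0.06511722505092621 492
[0.40458958 0.18778465 0.18667731] 0.5413374021424406 27.2402286529541
```

View pics/s2.png

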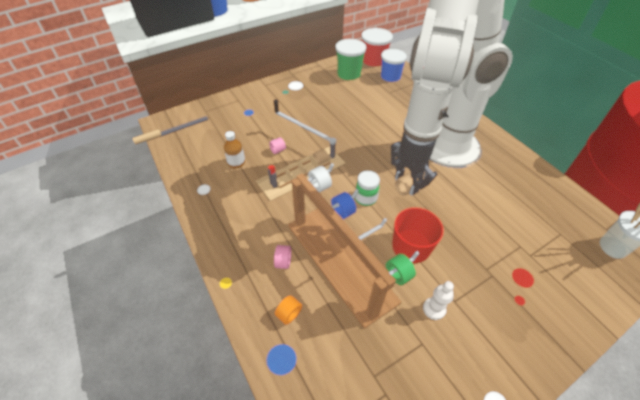

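The core is still held and the pail hasn't moved (pixel 416,235). Lowering into the pail's mouth and letting go.

Request:
drive_tool:
  moves:
    - [-1,-0.3,3.8,0,0]
    - [-1,-0.3,3.8,0,0]
    - [-1,0,0,-3.5,0]
    - [-1,0,0,-3.5,0]
    - [-1,0,0,-3.5,0]
    - [0.4,0,0,0,0]
    - [0.4,0,0,0,0]
    - [0.4,0,0,0,0]
    - [0.4,0,0,0,0]
    - [0.4,0,0,3.5,0]
    - [0.4,0,0,3.5,0]
    - [0.4,0,0,3.5,0]

```text
time: 5.58
tcp_pos: [0.3989, 0.2642, 0.1892]
tool_rot: [-0.0, 1.0, 0.026, 0.001]
ft_force: [1.1, -0.3, -0.0]
gripper_width: 0.698
finger_force: 0.0
```

Request:
drive_tool:
  moves:
    - [1,1,-3.9,0.5,0]
    - [1,1,-3.9,0.5,0]
    - [1,1,-3.9,0,0]
    - [1,0.5,-4,0,0]
    - [1,0.5,-4,0,0]
    - [1,0.5,-4,0,0]
    - [1,0.5,-4,0,0]
    - [1,0,-4,0,0]
    - [1,0,-4,0,0]
    - [1,0,-4,0,0]
    - [1,0,-2,0,0]
    - [1,0,0,0,0]

```text
time: 6.58
tcp_pos: [0.4488, -0.1595, 0.1983]
tool_rot: [0.002, 1.0, 0.022, 0.002]
ft_force: [0.2, 0.7, 0.2]
gripper_width: 1.003
finger_force: 0.0
```

```bash
python3 pail.py s3
python3 - <<'E'
from h import *
a,D=save("top","t3"); C=cloud("top",D)
Q=C.reshape(-1,3); Q=Q[(np.hypot(Q[:,0]-.45,Q[:,1]+.158)<.035)&(Q[:,2]>.044)&(Q[:,2]<.06)]; print(len(Q),Q.mean(0) if len(Q) else 0)
b=cv2.imread("pics/s3.png")
cv2.imwrite("pics/c3.png",np.hstack([cv2.resize(a[200:320,180:290,::-1],None,fx=3.5,fy=3.5),cv2.resize(b[180:300,360:470],None,fx=3.5,fy=3.5)]))
E
```

```text
pail 0.3981701731681824 0.2627881169319153 0.06540481746196747 472
[ 0.44908249 -0.15629535  0.19818848] 0.9996634118716871 0.0
45 [ 0.43585122 -0.1552128   0.04946806]
```

View pics/c3.png

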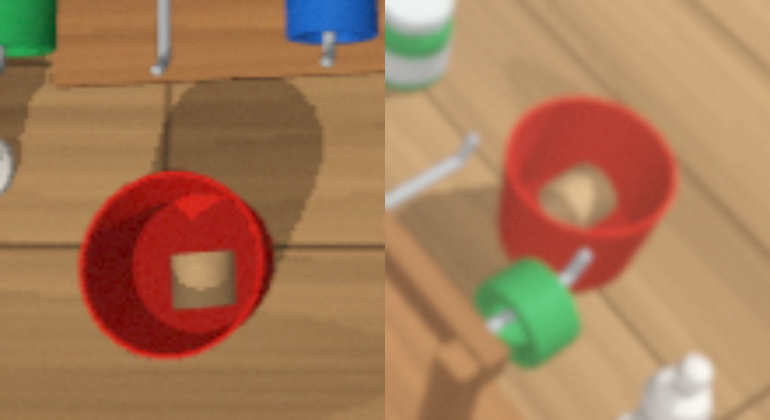

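Core one lies in the pail (crop 205,278). Now the second core.

Request:
drive_tool:
  moves:
    - [1,0.1,0,-3,0]
    - [1,0,0,-3,0]
    - [1,0,0,-3,0]
    - [1,0,0,-3,0]
    - [1,0,0,-3,0]
    - [1,0,0,-2,0]
    - [1,0,0,-1.1,0]
    - [1,0,0,0,0]

```text
time: 7.35
tcp_pos: [0.449, -0.1509, 0.0142]
tool_rot: [-0.001, 1.0, 0.027, -0.001]
ft_force: [-0.4, 0.6, 0.5]
gripper_width: 1.001
finger_force: 0.0
```

Request:
drive_tool:
  moves:
    - [-1,0,0,0,0]
    - [-1,0,0,0,0]
    - [-1,0,0,0,0]
    - [-1,0,0,0,0]
    - [-1,0,0,0,0]
    - [-1,0,0,0,0]
    - [-1,0,0,0,0]
    - [-1,0,0,1,0]
    - [-1,0,0,2,0]
    - [-1,0,0,3.5,0]
    - [-1,0,0,3.5,0]
    - [-1,0,0,3.5,0]

```text
time: 8.35
tcp_pos: [0.4493, -0.1523, 0.1525]
tool_rot: [-0.0, 1.0, 0.027, -0.0]
ft_force: [1.1, -0.6, -0.1]
gripper_width: 0.545
finger_force: 26.8
```

Request:
drive_tool:
  moves:
    - [-1,0,0,3.5,0]
    - [-1,0,4,0,0]
    - [-1,-0.5,4,0,0]
    - [-1,-0.5,4,0,0]
    - [-1,-0.5,4,0,0]
    - [-1,-0.5,4,0,0]
    - [-1,-0.5,4,0,0]
    - [-1,-0.5,4,0,0]
    - [-1,-0.5,4,0,0]
    - [-1,-0.5,2,0,0]
    - [-1,0,0,0,0]
    - [-1,0,0,0,0]

```text
time: 9.35
tcp_pos: [0.4091, 0.1885, 0.1861]
tool_rot: [0.0, 1.0, 0.028, 0.0]
ft_force: [-0.6, -0.8, -0.4]
gripper_width: 0.54
finger_force: 26.8
```

```bash
python3 pail.py s4
```

```text
pail 0.3990907073020935 0.26309704780578613 0.0653177946805954 476
[0.40950691 0.18691771 0.18583068] 0.5409405005590645 26.848412454128265
```

Request:
drive_tool:
  moves:
    - [-1,-0.2,4,0,0]
    - [-1,-0.2,4,0,0]
    - [-1,0,0.2,-3,0]
    - [-1,0,0,-3,0]
    - [-1,0,0,-3,0]
    - [0.4,0,0,0,0]
    - [0.4,0,0,0,0]
    - [0.4,0,0,0,0]
    - [0.4,0,0,0,0]
    - [0.4,0,0,3.5,0]
    - [0.4,0,0,3.5,0]
    - [0.4,0,0,3.5,0]

```text
time: 10.4
tcp_pos: [0.4058, 0.2692, 0.203]
tool_rot: [-0.0, 1.0, 0.026, 0.0]
ft_force: [0.9, -0.0, -0.6]
gripper_width: 0.7
finger_force: 0.0
```

Request:
drive_tool:
  moves:
    - [1,0,-3.5,3,0]
    - [1,0,-3.5,3,0]
    - [1,0,-3.5,0,0]
    - [1,0,-3.5,0,0]
    - [1,0,-3.5,0,0]
    - [1,0,0,0,0]

```text
time: 10.9
tcp_pos: [0.4063, 0.0937, 0.256]
tool_rot: [0.002, 1.0, 0.022, 0.001]
ft_force: [0.8, -0.7, -0.4]
gripper_width: 0.995
finger_force: 0.0
```

```bash
python3 pail.py s5;python3 - <<'E'
from h import *
a,D=save("top","t5");b=cv2.imread("pics/s5.png")
cv2.imwrite("pics/c5.png",np.hstack([a[:,:,::-1][150:330,120:430],b[120:300,260:470]]))
E
```

```text
pail 0.3982524275779724 0.2642136812210083 0.06549214571714401 452
[0.40645507 0.09699125 0.25610836] 1.0030679578877268 0.0
```

View pics/c5.png

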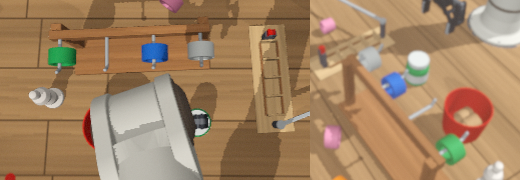

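Both cores are out of the caddy. Next is the white roll.

Request:
drive_tool:
  moves:
    - [1,3.5,-1.2,0,0]
    - [1,3.5,-1.2,0,0]
    - [1,3.5,-1.2,0,0]
    - [1,3.5,-1.2,0,0]
    - [1,2.3,-0.8,0,0]
    - [1,0,0,-2.5,0]
    - [1,0,0,0,0]
    - [1,0,0,0,0]
  force: 35

```text
time: 11.67
tcp_pos: [0.5677, 0.0466, 0.229]
tool_rot: [-0.001, 1.0, 0.027, -0.001]
ft_force: [-0.2, -0.4, -0.9]
gripper_width: 1.002
finger_force: 0.0
```

Run:
```python
from h import *
b,_=save("scene","s6"); a,_=save("top","t6"); print(bot.get_state()["tcp_pos"])
cv2.imwrite("pics/c6.png",np.hstack([cv2.resize(a[150:290,270:390,::-1],None,fx=3.2,fy=3.2),cv2.resize(b[110:250,260:380,::-1],None,fx=3.2,fy=3.2)]))
```

```text
[0.56860828 0.04657047 0.23074465]
```

View pics/c6.png

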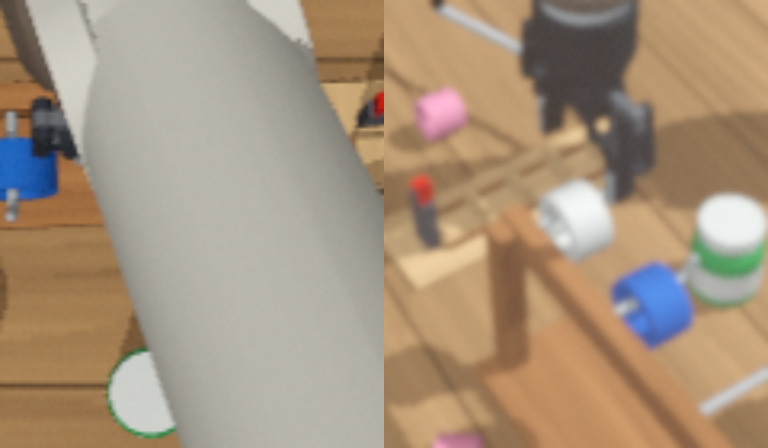

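The open fingers sit above the white roll (crop 575,215). The tool reads about 6 mm too far in +y, so I'm correcting that and going down.

Request:
drive_tool:
  moves:
    - [1,0,-0.6,0,0]
    - [1,0,0,-2,0]
    - [1,0,0,-2,0]
    - [1,0,0,-2,0]
    - [1,0,0,-2,0]
    - [1,0,0,0,0]
    - [1,0,0,0,0]

```text
time: 12.35
tcp_pos: [0.5683, 0.0387, 0.15]
tool_rot: [0.0, 1.0, 0.026, -0.0]
ft_force: [-0.5, -0.7, 0.6]
gripper_width: 1.003
finger_force: 0.0
```

Request:
drive_tool:
  moves:
    - [-1,0,0,0,0]
    - [-1,0,0,0,0]
    - [-1,0,0,0,0]
    - [-1,0,0,0,0]
    - [-1,0,0,0,0]
    - [-1,0,0,0,0]
    - [-1,0,0,0,0]

```text
time: 12.93
tcp_pos: [0.57, 0.0392, 0.1516]
tool_rot: [0.0, 1.0, 0.026, 0.002]
ft_force: [-2.1, 0.0, 6.6]
gripper_width: 0.721
finger_force: 37.2
```

Request:
drive_tool:
  moves:
    - [-1,0,0,0.8,0]
    - [-1,0,0,0.8,0]
    - [-1,0,0,0.8,0]
    - [-1,0,0,0,0]
    - [-1,-1.5,-0.1,0,0]
    - [-1,-1.5,-0.1,0,0]
    - [-1,-1.5,0,0,0]
    - [-1,-1.5,-0.1,0,0]
    - [-1,-2,-0.1,0,0]
    - [-1,0,0,0,0]

```text
time: 13.77
tcp_pos: [0.4848, 0.0345, 0.173]
tool_rot: [0.001, 1.0, 0.027, -0.002]
ft_force: [-0.7, 0.7, -0.8]
gripper_width: 0.718
finger_force: 39.2
```

Request:
drive_tool:
  moves:
    - [-1,0,-2.5,0,0]
    - [-1,0,-2.5,0,0]
    - [-1,0,-2.5,0,0]
    - [-1,1,-2.5,0,0]
    - [-1,1,-2.5,0,0]
    - [-1,1.5,-2.5,0,0]
    - [-1,1.5,-2,0,0]
    - [-1,1.2,-1.7,0,0]
    - [-1,0,0,-2.5,0]
    - [-1,0,0,-2.5,0]
    - [-1,0,0,0,0]
    - [-1,0,0,0,0]

```text
time: 14.77
tcp_pos: [0.5496, -0.1517, 0.1224]
tool_rot: [-0.001, 1.0, 0.026, -0.002]
ft_force: [0.3, 0.1, -1.5]
gripper_width: 0.717
finger_force: 39.2
```

```bash
cat > cad.py <<'E'
from h import *
import sys
k=sys.argv[1]
b,D=save("scene","s"+k); a,D2=save("top","t"+k); s=bot.get_state(); print(s["tcp_pos"],s["ft_force"],s["gripper_width"])
cv2.imwrite(f"pics/c{k}.png",np.hstack([cv2.resize(a[140:290,330:450,::-1],None,fx=3.2,fy=3.2),cv2.resize(b[110:260,240:360,::-1],None,fx=3.2,fy=3.2)]))
np.set_printoptions(precision=4,suppress=True)
C=cloud("scene",D); H=cv2.cvtColor(b,cv2.COLOR_RGB2HSV)
for c,lo,hi in(("green",(50,120,50),(75,255,255)),("blue",(105,150,50),(122,255,255)),("white",(0,0,130),(179,45,255))):
    Q=C[cv2.inRange(H,lo,hi)>0]; Q=Q[(Q[:,0]>.40)&(Q[:,0]<.64)&(abs(Q[:,1]+.155)<.06)&(Q[:,2]>.01)&(Q[:,2]<.17)]
    if len(Q)>30: print(c,len(Q),np.percentile(Q,[3,97],0))
E
python3 cad.py 7
```

```text
[ 0.55166769 -0.15187464  0.12471159] [ 0.1763099  -0.17749505 -0.76610323] 0.7230276122362846
white 245 [[ 0.4029 -0.2076  0.0779]
 [ 0.5682 -0.115   0.1682]]
```

View pics/c7.png

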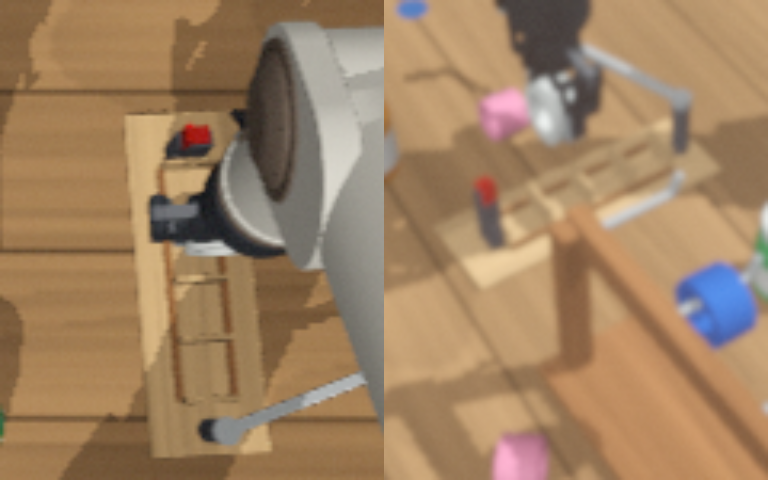

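The white roll is held above slot +25. The divider lines show at top-crop rows 163, 280, 340 and 400, so I'll measure them precisely against the roll.

Run:
```python
from h import *
np.set_printoptions(precision=4,suppress=True)
for u,v in((190,163),(202,279),(206,340),(210,401)): print(onz("top",330+u/3.2,140+v/3.2,.036)[:2])
Z=np.load("pics/s7.npz");C=cloud("scene",Z["D"]);H=cv2.cvtColor(Z["a"],cv2.COLOR_RGB2HSV)
Q=C[cv2.inRange(H,(0,0,130),(179,45,255))>0];Q=Q[(abs(Q[:,0]-.55)<.04)&(abs(Q[:,1]+.152)<.05)&(Q[:,2]>.105)&(Q[:,2]<.18)];print(len(Q),np.percentile(Q,[3,97],0))
Z=np.load("pics/t7.npz");C=cloud("top",Z["D"]);H=cv2.cvtColor(Z["a"],cv2.COLOR_RGB2HSV)
Q=C[cv2.inRange(H,(0,0,130),(179,45,255))>0];Q=Q[(abs(Q[:,0]-.55)<.04)&(abs(Q[:,1]+.152)<.05)&(Q[:,2]>.105)&(Q[:,2]<.18)];print(len(Q),np.percentile(Q,[3,97],0))
```

```text
[ 0.6219 -0.1477]
[ 0.5235 -0.1547]
[ 0.4732 -0.1563]
[ 0.4237 -0.1579]
207 [[ 0.5428 -0.1803  0.1206]
 [ 0.5684 -0.1168  0.1738]]
55 [[ 0.5328 -0.16    0.1193]
 [ 0.5387 -0.1226  0.1687]]
```

Request:
drive_tool:
  moves:
    - [-1,-0.3,0,0,0]
    - [-1,0,0,-2,0]
    - [-1,0,0,-2,0]
    - [-1,0,0,-2,0]
    - [-1,0,0,-1.5,0]
    - [-1,0,0,-1,0]
    - [-1,0,0,-0.5,0]
    - [-1,0,0,-0.5,0]
    - [-1,0,0,0,0]
    - [-1,0,0,0,0]

```text
time: 15.7
tcp_pos: [0.5484, -0.1522, 0.0293]
tool_rot: [0.0, 1.0, 0.026, 0.001]
ft_force: [0.6, -0.1, -2.0]
gripper_width: 0.72
finger_force: 39.2
```

Request:
drive_tool:
  moves:
    - [-1,0,0,-0.3,0]
    - [-1,0,0,-0.3,0]
    - [-1,0,0,0,0]
    - [-1,0,0,0,0]

```text
time: 16.03
tcp_pos: [0.5477, -0.1521, 0.0225]
tool_rot: [0.0, 1.0, 0.026, -0.0]
ft_force: [-0.1, 0.2, -2.1]
gripper_width: 0.718
finger_force: 39.2
```

Request:
drive_tool:
  moves:
    - [-1,0,0,-0.2,0]
    - [-1,0,0,0,0]
    - [-1,0,0,0,0]

```text
time: 16.28
tcp_pos: [0.5477, -0.1521, 0.0205]
tool_rot: [-0.0, 1.0, 0.026, -0.0]
ft_force: [-0.8, 0.9, -2.2]
gripper_width: 0.718
finger_force: 39.2
```

Request:
drive_tool:
  moves:
    - [-1,0,0,-0.15,0]
    - [-1,0,0,0,0]
    - [-1,0,0,0,0]

```text
time: 16.53
tcp_pos: [0.5478, -0.1522, 0.019]
tool_rot: [0.0, 1.0, 0.026, -0.0]
ft_force: [-0.4, -0.7, -1.9]
gripper_width: 0.716
finger_force: 39.3
```

Request:
drive_tool:
  moves:
    - [-1,0,0,-0.15,0]
    - [-1,0,0,0,0]
    - [-1,0,0,0,0]

```text
time: 16.78
tcp_pos: [0.5479, -0.1522, 0.0188]
tool_rot: [0.0, 1.0, 0.026, -0.0]
ft_force: [-3.8, 0.8, 10.2]
gripper_width: 0.719
finger_force: 40.6
```

Contact came at the expected height (10 N). Releasing and withdrawing.

Request:
drive_tool:
  moves:
    - [0.6,0,0,0.1,0]
    - [0.8,0,0,0,0]
    - [0.8,0,0,0,0]
    - [0.8,0,0,0,0]
    - [0.8,0,0,2,0]
    - [0.8,0,0,3,0]
    - [0.8,0,0,3.5,0]
    - [1,-1,3.5,3.5,0]
    - [1,-1,3.5,3.5,0]
    - [1,-1.5,3.5,3.5,0]
    - [1,-1.5,3.5,3.5,0]
    - [1,0,0,0,0]

```text
time: 17.78
tcp_pos: [0.5085, -0.0308, 0.2232]
tool_rot: [-0.0, 1.0, 0.031, 0.004]
ft_force: [0.9, 0.7, 0.0]
gripper_width: 0.999
finger_force: 0.0
```

```bash
python3 cad.py 8; python3 pail.py s8b
```

```text
[ 0.50782599 -0.03693738  0.21917551] [-0.03379659 -0.49488906  0.47337219] 1.001714504258633
white 321 [[ 0.4061 -0.2063  0.0186]
 [ 0.5662 -0.1197  0.0848]]
pail 0.39816877245903015 0.2628597617149353 0.0655728131532669 464
[ 0.50721511 -0.03846183  0.21785899] 1.0004404200461052 0.0
```

View pics/c8.png

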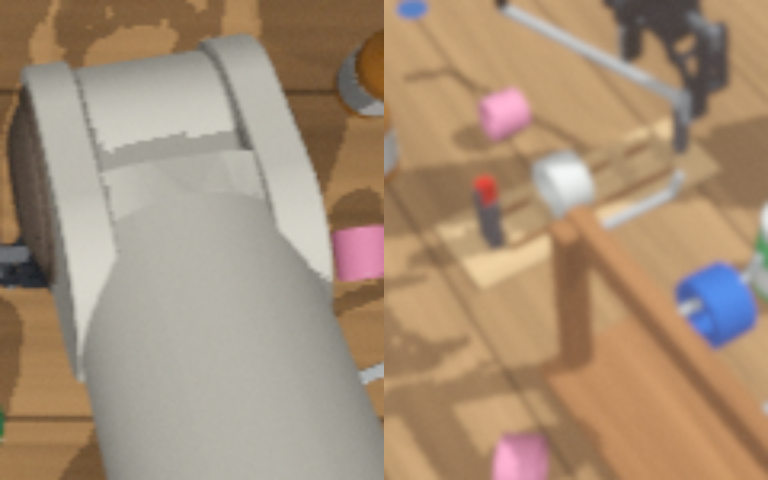

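White is seated in slot +25 (crop 563,183). Now the blue roll.

Request:
drive_tool:
  moves:
    - [1,1,2.5,1.5,0]
    - [1,1,3,0,0]
    - [1,1,3,0,0]
    - [1,1,3,0,0]
    - [1,1,3,0,0]
    - [1,0.8,2.5,0,0]
    - [1,0,1.7,0,0]
    - [1,0,0,0,0]
    - [1,0,0,0,0]
    - [1,0,0,0,0]

```text
time: 18.77
tcp_pos: [0.5651, 0.1466, 0.231]
tool_rot: [0.001, 1.0, 0.025, -0.001]
ft_force: [0.7, -0.3, -0.2]
gripper_width: 0.999
finger_force: 0.0
```

Request:
drive_tool:
  moves:
    - [1,0,0,-2,0]
    - [1,0,0,-2,0]
    - [1,0,0,-2,0]
    - [1,0,0,-2,0]
    - [1,0,0,0,0]
    - [-1,0,0,0,0]
    - [-1,0,0,0,0]
    - [-1,0,0,0,0]
    - [-1,0,0,0,0]
    - [-1,0,0,0,0]
    - [-1,0,0,0,0]
    - [-1,0,0,0,0]

```text
time: 19.77
tcp_pos: [0.566, 0.1489, 0.1538]
tool_rot: [0.0, 1.0, 0.026, 0.001]
ft_force: [0.9, -1.8, 6.0]
gripper_width: 0.718
finger_force: 38.9
```

Request:
drive_tool:
  moves:
    - [-1,0,0,0.8,0]
    - [-1,0,0,0.8,0]
    - [-1,0,0,0.8,0]
    - [-1,0,0,0,0]
    - [-1,-1.5,-0.1,0,0]
    - [-1,-1.5,-0.1,0,0]
    - [-1,-1.5,0,0,0]
    - [-1,-1.5,-0.1,0,0]
    - [-1,-2,-0.1,0,0]
    - [-1,0,0,0,0]

```text
time: 20.6
tcp_pos: [0.4812, 0.145, 0.1763]
tool_rot: [0.001, 1.0, 0.027, -0.002]
ft_force: [-0.7, -0.6, -1.2]
gripper_width: 0.718
finger_force: 38.4
```

Request:
drive_tool:
  moves:
    - [-1,0,-3,0,0]
    - [-1,0,-3,0,0]
    - [-1,0,-3,0,0]
    - [-1,0,-3,0,0]
    - [-1,0,-3,0,0]
    - [-1,0,-3,0,0]
    - [-1,0,-3,0,0]
    - [-1,0,-3,0,0]
    - [-1,0.5,-3,0,0]
    - [-1,0.6,-2,0,0]
    - [-1,0,0,0,0]
    - [-1,0,0,0,0]

```text
time: 21.6
tcp_pos: [0.4964, -0.1464, 0.1766]
tool_rot: [-0.0, 1.0, 0.025, 0.0]
ft_force: [-1.0, 0.5, -2.0]
gripper_width: 0.717
finger_force: 38.5
```

Request:
drive_tool:
  moves:
    - [-1,0.1,-0.7,0,0]
    - [-1,0,0,-2,0]
    - [-1,0,0,-2,0]
    - [-1,0,0,-2,0]
    - [-1,0,0,0,0]
    - [-1,0,0,0,0]
    - [-1,0,0,0,0]

```text
time: 22.18
tcp_pos: [0.4979, -0.1513, 0.1176]
tool_rot: [-0.0, 1.0, 0.027, 0.001]
ft_force: [0.8, 0.2, -0.6]
gripper_width: 0.718
finger_force: 38.6
```

```bash
python3 cad.py 9
```

```text
[ 0.49830447 -0.15188744  0.11812683] [ 0.16130108 -0.43821336 -1.10549201] 0.7184507694724522
blue 67 [[ 0.4984 -0.1669  0.1145]
 [ 0.5138 -0.1263  0.1669]]
white 324 [[ 0.4049 -0.1845  0.0189]
 [ 0.5668 -0.1182  0.1364]]
```

Request:
drive_tool:
  moves:
    - [-1,0,-0.3,-2,0]
    - [-1,0,0,-2,0]
    - [-1,0,0,-2,0]
    - [-1,0,0,-1.5,0]
    - [-1,0,0,-0.7,0]
    - [-1,0,0,-0.5,0]
    - [-1,0,0,0,0]
    - [-1,0,0,0,0]

```text
time: 22.95
tcp_pos: [0.4977, -0.1551, 0.0305]
tool_rot: [0.0, 1.0, 0.026, 0.0]
ft_force: [-0.1, -0.0, -0.5]
gripper_width: 0.718
finger_force: 38.7
```

Request:
drive_tool:
  moves:
    - [-1,0,0,-0.3,0]
    - [-1,0,0,-0.2,0]
    - [-1,0,0,0,0]
    - [-1,0,0,0,0]

```text
time: 23.28
tcp_pos: [0.4973, -0.1551, 0.0249]
tool_rot: [0.0, 1.0, 0.026, 0.0]
ft_force: [0.2, -0.6, -0.8]
gripper_width: 0.711
finger_force: 38.7
```

Request:
drive_tool:
  moves:
    - [-1,0,0,-0.15,0]
    - [-1,0,0,0,0]
    - [-1,0,0,0,0]

```text
time: 23.53
tcp_pos: [0.4973, -0.1551, 0.0232]
tool_rot: [0.0, 1.0, 0.026, 0.0]
ft_force: [0.6, 0.1, -1.2]
gripper_width: 0.718
finger_force: 38.7
```

Request:
drive_tool:
  moves:
    - [-1,0,0,-0.15,0]
    - [-1,0,0,0,0]
    - [-1,0,0,0,0]

```text
time: 23.78
tcp_pos: [0.4973, -0.155, 0.0216]
tool_rot: [-0.0, 1.0, 0.026, 0.0]
ft_force: [1.5, -0.6, -1.1]
gripper_width: 0.716
finger_force: 38.6
```

Request:
drive_tool:
  moves:
    - [-1,0,0,-0.15,0]
    - [-1,0,0,0,0]
    - [-1,0,0,0,0]

```text
time: 24.03
tcp_pos: [0.4974, -0.155, 0.0209]
tool_rot: [0.0, 1.0, 0.026, 0.0]
ft_force: [-0.7, 0.0, 6.9]
gripper_width: 0.717
finger_force: 39.6
```

Request:
drive_tool:
  moves:
    - [0.6,0,0,0.1,0]
    - [0.8,0,0,0,0]
    - [0.8,0,0,0,0]
    - [0.8,0,0,0,0]
    - [0.8,0,0,2,0]
    - [0.8,0,0,3,0]
    - [0.8,0,0,3.5,0]
    - [1,0,0,4,0]
    - [1,0,0,4,0]
    - [1,0,0,4,0]
    - [1,0,0,1,0]
    - [1,0,0,0,0]

```text
time: 25.03
tcp_pos: [0.4995, -0.1557, 0.2401]
tool_rot: [0.002, 1.0, 0.026, 0.003]
ft_force: [1.5, 0.1, -0.2]
gripper_width: 1.0
finger_force: 0.0
```

Request:
drive_tool:
  moves:
    - [1,0,3,0,0]
    - [1,0,3,0,0]
    - [1,0,3,0,0]
    - [1,0,3,0,0]
    - [1,0,3,0,0]
    - [1,0,3,0,0]
    - [1,0,3,0,0]
    - [1,0,3,0,0]
    - [1,0,3,0,0]
    - [1,0,3,0,0]
    - [1,0,3,0,0]
    - [1,0,3,0,0]

```text
time: 26.03
tcp_pos: [0.4959, 0.2058, 0.2341]
tool_rot: [0.0, 1.0, 0.026, -0.001]
ft_force: [0.4, 0.8, 0.1]
gripper_width: 0.997
finger_force: 0.0
```

Request:
drive_tool:
  moves:
    - [1,1,3,0,0]
    - [1,1,3,0,0]
    - [1,1,3,0,0]
    - [1,1,3,0,0]
    - [1,1,2,0,0]
    - [1,0.7,1,0,0]
    - [1,0,0,0,0]
    - [1,0,0,0,0]
    - [1,0,0,0,0]

```text
time: 26.78
tcp_pos: [0.5534, 0.3537, 0.2345]
tool_rot: [0.001, 1.0, 0.026, -0.001]
ft_force: [0.5, 1.0, 0.1]
gripper_width: 0.998
finger_force: 0.0
```

```bash
python3 cad.py 10
python3 - <<'E'
from h import *
a=cv2.imread("pics/t10.png"); b=cv2.imread("pics/s10.png"); cv2.imwrite("pics/c10.png",np.hstack([a[140:310,130:460],b[110:280,240:470]]))
E
```

```text
[0.55385993 0.35346734 0.23547162] [-0.29261411 -1.20813314  0.10976348] 0.998342753707283
blue 43 [[ 0.4891 -0.1578  0.0333]
 [ 0.5109 -0.1286  0.0704]]
white 333 [[ 0.4053 -0.2039  0.0186]
 [ 0.5664 -0.1198  0.0856]]
```

View pics/c10.png

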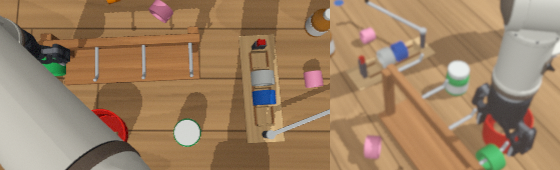

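White sits in slot +25 and blue in slot −25 (crop 263,78 and 263,97). Now the green roll.

Request:
drive_tool:
  moves:
    - [1,0.1,0.8,0,0]
    - [1,0,0,-2,0]
    - [1,0,0,-2,0]
    - [1,0,0,-2,0]
    - [1,0,0,-2,0]
    - [1,0,0,-0.3,0]
    - [1,0,0,0,0]
    - [1,0,0,0,0]

```text
time: 27.55
tcp_pos: [0.5555, 0.3634, 0.1542]
tool_rot: [-0.0, 1.0, 0.026, 0.0]
ft_force: [-0.3, 0.5, 0.5]
gripper_width: 1.003
finger_force: 0.0
```

Request:
drive_tool:
  moves:
    - [-1,0,0,0,0]
    - [-1,0,0,0,0]
    - [-1,0,0,0,0]
    - [-1,0,0,0,0]
    - [-1,0,0,0,0]
    - [-1,0,0,0,0]
    - [-1,0,0,0,0]

```text
time: 28.13
tcp_pos: [0.5559, 0.3637, 0.1551]
tool_rot: [-0.001, 1.0, 0.026, 0.001]
ft_force: [-0.3, -1.5, 6.6]
gripper_width: 0.716
finger_force: 37.7
```

Request:
drive_tool:
  moves:
    - [-1,0,0,0.8,0]
    - [-1,0,0,0.8,0]
    - [-1,0,0,0.8,0]
    - [-1,0,0,0,0]
    - [-1,-1.5,-0.1,0,0]
    - [-1,-1.5,-0.1,0,0]
    - [-1,-1.5,0,0,0]
    - [-1,-1.5,-0.1,0,0]
    - [-1,-2,-0.1,0,0]
    - [-1,0,-1,0,0]
    - [-1,0,-2,1,0]
    - [-1,0,-3,1,0]

```text
time: 29.13
tcp_pos: [0.4736, 0.301, 0.1973]
tool_rot: [-0.001, 1.0, 0.029, -0.0]
ft_force: [1.1, 0.2, -0.4]
gripper_width: 0.716
finger_force: 38.9
```

Request:
drive_tool:
  moves:
    - [-1,0,-3.5,0,0]
    - [-1,0,-3.5,0,0]
    - [-1,0,-3.5,0,0]
    - [-1,0,-3.5,0,0]
    - [-1,0,-3.5,0,0]
    - [-1,0,-3.5,0,0]
    - [-1,0,-3.5,0,0]
    - [-1,0,-3.5,0,0]
    - [-1,-0.5,-3.5,0,0]
    - [-1,-0.5,-3.5,0,0]
    - [-1,-0.5,-3.5,0,0]
    - [-1,-0.7,-3.5,0,0]

```text
time: 30.13
tcp_pos: [0.453, -0.1229, 0.1976]
tool_rot: [0.0, 1.0, 0.026, 0.001]
ft_force: [2.0, 0.7, -2.2]
gripper_width: 0.718
finger_force: 39.0
```

Request:
drive_tool:
  moves:
    - [-1,0,-3,0,0]
    - [-1,0,-0.8,0,0]
    - [-1,0,0,-2,0]
    - [-1,0,0,-2,0]
    - [-1,0,0,-2,0]
    - [-1,0,0,0,0]
    - [-1,0,0,0,0]
    - [-1,0,0,0,0]

```text
time: 30.8
tcp_pos: [0.4539, -0.1588, 0.1381]
tool_rot: [0.0, 1.0, 0.027, 0.001]
ft_force: [0.1, 0.3, -0.8]
gripper_width: 0.718
finger_force: 39.0
```

```bash
python3 cad.py 11
```

```text
[ 0.45429199 -0.15912425  0.138548  ] [-0.13597929 -0.1220586  -1.0667143 ] 0.71651089755941
blue 108 [[ 0.485  -0.1575  0.0445]
 [ 0.512  -0.1228  0.0708]]
white 317 [[ 0.4044 -0.1767  0.0192]
 [ 0.566  -0.1197  0.1515]]
```

Request:
drive_tool:
  moves:
    - [-1,-0.5,0,0,0]
    - [-1,0,0,-2,0]
    - [-1,0,0,-2,0]
    - [-1,0,0,-2,0]
    - [-1,0,0,-2,0]
    - [-1,0,0,-1.5,0]
    - [-1,0,0,-0.7,0]
    - [-1,0,0,-0.5,0]
    - [-1,0,0,0,0]
    - [-1,0,0,0,0]

```text
time: 31.73
tcp_pos: [0.4486, -0.1592, 0.0309]
tool_rot: [0.0, 1.0, 0.026, 0.0]
ft_force: [1.2, 0.6, -2.0]
gripper_width: 0.715
finger_force: 39.0
```

Request:
drive_tool:
  moves:
    - [-1,0,0,-0.3,0]
    - [-1,0,0,-0.15,0]
    - [-1,0,0,0,0]
    - [-1,0,0,0,0]

```text
time: 32.07
tcp_pos: [0.4482, -0.1591, 0.0259]
tool_rot: [0.0, 1.0, 0.026, 0.0]
ft_force: [-0.2, 0.5, -1.3]
gripper_width: 0.715
finger_force: 39.1
```

Request:
drive_tool:
  moves:
    - [-1,0,0,-0.15,0]
    - [-1,0,0,0,0]
    - [-1,0,0,0,0]

```text
time: 32.32
tcp_pos: [0.4481, -0.159, 0.0242]
tool_rot: [-0.0, 1.0, 0.026, -0.0]
ft_force: [-0.2, 0.9, -1.8]
gripper_width: 0.715
finger_force: 39.1
```

Request:
drive_tool:
  moves:
    - [-1,0,0,-0.15,0]
    - [-1,0,0,0,0]
    - [-1,0,0,0,0]

```text
time: 32.57
tcp_pos: [0.448, -0.1589, 0.0226]
tool_rot: [-0.0, 1.0, 0.026, -0.0]
ft_force: [0.3, -0.2, -1.6]
gripper_width: 0.715
finger_force: 39.1
```

Request:
drive_tool:
  moves:
    - [-1,0,0,-0.1,0]
    - [-1,0,0,0,0]
    - [-1,0,0,0,0]

```text
time: 32.82
tcp_pos: [0.4482, -0.159, 0.0222]
tool_rot: [0.0, 1.0, 0.026, -0.0]
ft_force: [-2.2, 1.2, 6.4]
gripper_width: 0.719
finger_force: 39.9
```

Request:
drive_tool:
  moves:
    - [0.6,0,0,0.1,0]
    - [0.8,0,0,0,0]
    - [0.8,0,0,0,0]
    - [0.8,0,0,0,0]
    - [0.8,0,0,2,0]
    - [0.8,0,0,3,0]
    - [0.8,0,0,3.5,0]
    - [1,0,0,4,0]
    - [1,0,0,4,0]
    - [1,0,3.5,0,0]
    - [1,0,3.5,0,0]
    - [1,0,3.5,0,0]

```text
time: 33.82
tcp_pos: [0.4485, -0.0537, 0.1887]
tool_rot: [0.001, 1.0, 0.025, 0.001]
ft_force: [1.4, 1.2, -1.1]
gripper_width: 0.994
finger_force: 0.0
```

```bash
python3 cad.py 12; python3 pail.py s12b
python3 - <<'E'
from h import *
s=bot.get_state(); print(s["qpos"])
D=np.load("pics/t12.npz")["D"];Q=cloud("top",D).reshape(-1,3)
D=np.load("pics/s12.npz")["D"];Q2=cloud("scene",D).reshape(-1,3)
for q in(Q,Q2):
    K=q[(np.hypot(q[:,0]-.4926,q[:,1]+.3954)<.025)&(q[:,2]>.12)&(q[:,2]<.14)]; print("knob",K.mean(0),np.ptp(K,axis=0),len(K))
a=cv2.imread("pics/t12.png"); b=cv2.imread("pics/s12.png"); cv2.imwrite("pics/c12.png",np.hstack([cv2.resize(a[140:300,360:520],None,fx=2.4,fy=2.4),cv2.resize(b[90:250,240:400],None,fx=2.4,fy=2.4)]))
E
```

```text
[ 0.4481497  -0.04823195  0.18830921] [ 1.0286334   0.45078151 -0.81437743] 1.0023191170488597
green 72 [[ 0.4386 -0.1694  0.0228]
 [ 0.4637 -0.134   0.0705]]
blue 95 [[ 0.4851 -0.1635  0.0296]
 [ 0.5121 -0.123   0.0703]]
white 334 [[ 0.4051 -0.2042  0.0176]
 [ 0.566  -0.1192  0.085 ]]
pail 0.3983395993709564 0.26258039474487305 0.0652579516172409 450
[ 0.44813434 -0.05126969  0.18801451] 1.0012271571982538 0.0
[ 0.62930188  0.2190274  -0.63871703  2.06832048  0.1657029   0.90241686
 -1.61358937]
knob [ 0.49255329 -0.39518423  0.12810745] [0.01509872 0.0166323  0.01256202] 52
knob [ 0.4934479  -0.39312948  0.12910925] [0.01772115 0.01876183 0.01358188] 26
```

View pics/c12.png

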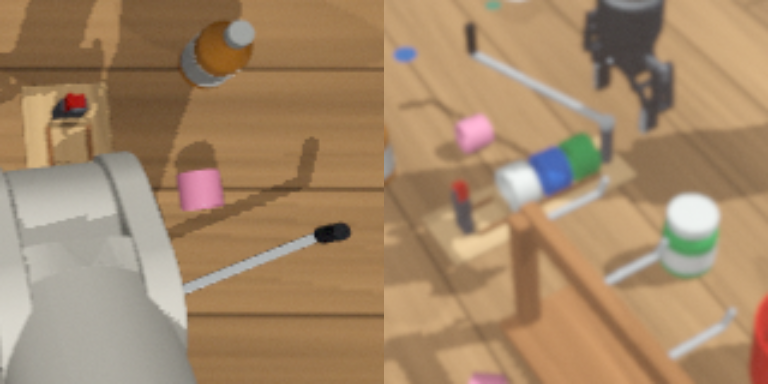

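All three rolls are seated: white, blue and green at crop (520,183), (550,168) and (580,155), with tops near z=0.07. Next, the keeper knob at (0.493,-0.394), top z≈0.129.

Request:
drive_tool:
  moves:
    - [1,0.4,-3.1,0,-4.8]
    - [1,0.4,-3.1,0,-4.8]
    - [1,0.4,-3.1,0,-4.8]
    - [1,0.4,-3.1,0,-4.8]
    - [1,0.4,-3.1,0,-4.8]
    - [1,0.4,-3.1,0,-4.8]
    - [1,0.4,-3.1,0,-4.8]
    - [1,0.4,-3.1,0,-4.8]
    - [1,0.4,-3.1,0,-4.8]
    - [1,0.4,-3.1,0,-4.8]
    - [1,0.4,-3.1,0,-4.8]
    - [1,0,0,0,0]
  force: 25

```text
time: 34.97
tcp_pos: [0.4892, -0.4046, 0.1868]
tool_rot: [0.003, 0.904, -0.427, 0.0]
ft_force: [-0.0, -1.3, 0.2]
gripper_width: 1.001
finger_force: 0.0
```

Run:
```python
from rig import bot
s=bot.get_state(); print(s["tcp_pos"],s["qpos"],s["tool_rot"])
```

```text
[ 0.48918042 -0.40460119  0.1868404 ] [ 0.85084684  0.4969959  -0.27811688  1.6389971   0.15936927  1.02573622
 -1.93132554] [ 2.53306292e-03  9.04199539e-01 -4.27102508e-01  4.74931883e-04]
```

Request:
drive_tool:
  moves:
    - [1,0.3,1,0,0]
    - [1,0,0,0,0]
    - [1,0,0,0,0]
    - [1,0,0,0,0]

```text
time: 35.3
tcp_pos: [0.4952, -0.3839, 0.1877]
tool_rot: [-0.0, 0.908, -0.42, -0.0]
ft_force: [0.3, -1.2, -0.3]
gripper_width: 0.999
finger_force: 0.0
```

Request:
drive_tool:
  moves:
    - [1,-0.2,-1,0,0]
    - [1,0,0,-2.5,0]
    - [1,0,0,-2.5,0]
    - [1,0,0,-2,0]
    - [1,0,0,-1.1,0]
    - [1,0,0,0,0]
    - [1,0,0,0,0]

```text
time: 35.88
tcp_pos: [0.493, -0.3952, 0.1067]
tool_rot: [-0.0, 0.907, -0.421, -0.0]
ft_force: [0.3, 0.3, 0.5]
gripper_width: 0.999
finger_force: 0.0
```

Request:
drive_tool:
  moves:
    - [-0.2,0,0,0,0]
    - [-0.4,0,0,0,0]
    - [-1,0,0,0,0]
    - [-1,0,0,0,0]
    - [-1,0,0,0,0]
    - [-1,0,0,0,0]
    - [-1,0,0,0,0]
    - [-1,0,0,0,0]
    - [-1,0,0,0,0]
    - [-1,0,0,0,0]

```text
time: 36.72
tcp_pos: [0.4935, -0.3951, 0.1072]
tool_rot: [0.0, 0.907, -0.421, 0.0]
ft_force: [-0.4, 1.0, 5.4]
gripper_width: 0.198
finger_force: 26.2
```

Run:
```python
import numpy as np
a=np.radians(np.arange(-68.5,9,4)); p=.2526*np.c_[np.cos(a),np.sin(a)]*100
for i,d in enumerate(np.diff(p,axis=0)): print(i,np.degrees(a[i+1]).round(1),d.round(2),(p[i+1]/100+[.401,-.160]).round(4))
```

```text
0 -64.5 [1.62 0.7 ] [ 0.5097 -0.388 ]
1 -60.5 [1.56 0.81] [ 0.5254 -0.3799]
2 -56.5 [1.5  0.92] [ 0.5404 -0.3706]
3 -52.5 [1.44 1.02] [ 0.5548 -0.3604]
4 -48.5 [1.36 1.12] [ 0.5684 -0.3492]
5 -44.5 [1.28 1.21] [ 0.5812 -0.337 ]
6 -40.5 [1.19 1.3 ] [ 0.5931 -0.3241]
7 -36.5 [1.1  1.38] [ 0.6041 -0.3103]
8 -32.5 [1.   1.45] [ 0.614  -0.2957]
9 -28.5 [0.89 1.52] [ 0.623  -0.2805]
10 -24.5 [0.79 1.58] [ 0.6309 -0.2648]
11 -20.5 [0.67 1.63] [ 0.6376 -0.2485]
12 -16.5 [0.56 1.67] [ 0.6432 -0.2317]
13 -12.5 [0.44 1.71] [ 0.6476 -0.2147]
14 -8.5 [0.32 1.73] [ 0.6508 -0.1973]
15 -4.5 [0.2  1.75] [ 0.6528 -0.1798]
16 -0.5 [0.08 1.76] [ 0.6536 -0.1622]
17 3.5 [-0.05  1.76] [ 0.6531 -0.1446]
18 7.5 [-0.17  1.76] [ 0.6514 -0.127 ]
```

Request:
drive_tool:
  moves:
    - [-1,0.8,0.35,0,1.5]
    - [-1,0.8,0.35,0,1.5]
    - [-1,0.78,0.4,0,1.5]
    - [-1,0.78,0.41,0,1.5]
    - [-1,0.75,0.46,0,1.5]
    - [-1,0.75,0.46,0,1.5]
    - [-1,0.72,0.51,0,1.5]
    - [-1,0.72,0.51,0,1.5]
    - [-1,0,0,0,0]
    - [-1,0,0,0,0]

```text
time: 37.55
tcp_pos: [0.5552, -0.3608, 0.1072]
tool_rot: [0.0, 0.946, -0.324, 0.001]
ft_force: [0.6, -1.8, 6.5]
gripper_width: 0.192
finger_force: 26.3
```

Small forces; continuing along the arc.

Request:
drive_tool:
  moves:
    - [-1,1.36,1.12,0,3]
    - [-1,1.28,1.21,0,3]
    - [-1,1.19,1.3,0,3]
    - [-1,1.1,1.38,0,3]
    - [-1,1.0,1.45,0,3]
    - [-1,0.89,1.52,0,3]
    - [-1,0.79,1.58,0,3]
    - [-1,0.67,1.63,0,3]
    - [-1,0,0,0,0]
    - [-1,0,0,0,0]

```text
time: 38.38
tcp_pos: [0.6398, -0.2446, 0.1072]
tool_rot: [-0.001, 0.993, -0.117, 0.002]
ft_force: [5.5, -1.8, 4.0]
gripper_width: 0.195
finger_force: 26.2
```

Request:
drive_tool:
  moves:
    - [-1,0.56,1.67,0,3]
    - [-1,0.44,1.71,0,3]
    - [-1,0.32,1.73,0,3]
    - [-1,0.11,0.9,0,3]
    - [-1,0,0,0,0]
    - [-1,0,0,0,0]

```text
time: 38.88
tcp_pos: [0.6526, -0.1857, 0.1072]
tool_rot: [-0.001, 1.0, -0.014, 0.001]
ft_force: [5.3, 1.1, 4.6]
gripper_width: 0.202
finger_force: 26.3
```

```bash
python3 cad.py 13
```

```text
[ 0.65234805 -0.18790958  0.10717853] [ 4.88525132 -0.5473086   4.88102626] 0.1963120644724022
green 54 [[ 0.438  -0.1684  0.0226]
 [ 0.4634 -0.1337  0.0696]]
blue 126 [[ 0.4808 -0.1609  0.0384]
 [ 0.513  -0.1229  0.0702]]
white 523 [[ 0.4095 -0.1815  0.0191]
 [ 0.6252 -0.12    0.0855]]
```

View pics/c13.png

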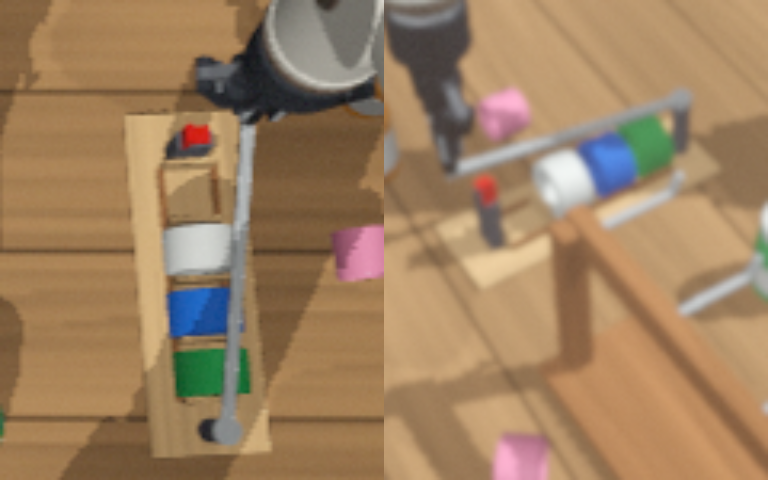

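The bar is over the rolls, about 9° short of the catch. Closing slowly and watching the force.

Request:
drive_tool:
  moves:
    - [-1,0.2,0.8,0,1]
    - [-1,0.1,0.8,0,1]
    - [-1,0.05,0.8,0,1]
    - [-1,0,0.8,0,0]
    - [-1,0,0,0,0]
    - [-1,0,0,0,0]

```text
time: 39.48
tcp_pos: [0.6543, -0.156, 0.107]
tool_rot: [0.0, 1.0, 0.011, -0.0]
ft_force: [2.0, -0.4, 7.4]
gripper_width: 0.199
finger_force: 26.6
```

Request:
drive_tool:
  moves:
    - [-1,0,0.4,0,0.5]
    - [-1,0,0.3,0,0]
    - [-1,0,0,0,0]
    - [-1,0,0,0,0]

```text
time: 39.82
tcp_pos: [0.6543, -0.1496, 0.107]
tool_rot: [0.0, 1.0, 0.015, -0.0]
ft_force: [0.9, 1.2, 7.9]
gripper_width: 0.196
finger_force: 26.6
```

Request:
drive_tool:
  moves:
    - [-1,0,0.2,0,0]
    - [-1,0,0.1,0,0]
    - [-1,0,0,0,0]
    - [-1,0,0,0,0]

```text
time: 40.15
tcp_pos: [0.6541, -0.1471, 0.107]
tool_rot: [0.0, 1.0, 0.015, -0.001]
ft_force: [0.7, -0.8, 6.7]
gripper_width: 0.199
finger_force: 26.6
```

Request:
drive_tool:
  moves:
    - [-1,0,0.2,0,0]
    - [-1,0,0,0,0]
    - [-1,0,0,0,0]

```text
time: 40.4
tcp_pos: [0.6542, -0.1462, 0.107]
tool_rot: [0.001, 1.0, 0.014, -0.0]
ft_force: [2.2, -1.8, 6.6]
gripper_width: 0.198
finger_force: 26.6
```

Request:
drive_tool:
  moves:
    - [-1,0,0.2,0,0]
    - [-1,0,0,0,0]
    - [-1,0,0,0,0]

```text
time: 40.65
tcp_pos: [0.6542, -0.1461, 0.107]
tool_rot: [0.002, 1.0, 0.013, -0.0]
ft_force: [1.7, -4.0, 6.7]
gripper_width: 0.197
finger_force: 26.5
```

Request:
drive_tool:
  moves:
    - [-1,0,0.2,0,0]
    - [-1,0,0,0,0]
    - [-1,0,0,0,0]

```text
time: 40.9
tcp_pos: [0.6542, -0.1461, 0.107]
tool_rot: [0.003, 1.0, 0.013, -0.0]
ft_force: [2.2, -7.9, 5.8]
gripper_width: 0.2
finger_force: 26.6
```

The bar has stopped dead at 3.1°, which matches the caddy yaw. One firmer press, then release straight up.

Request:
drive_tool:
  moves:
    - [-1,0,0.3,0,0]
    - [-1,0,0,0,0]
    - [-1,0,0,0,0]

```text
time: 41.15
tcp_pos: [0.6543, -0.146, 0.1071]
tool_rot: [0.004, 1.0, 0.012, -0.0]
ft_force: [2.9, -12.3, 5.6]
gripper_width: 0.198
finger_force: 26.7
```

Request:
drive_tool:
  moves:
    - [-0.4,0,0,0,0]
    - [0,0,0,0,0]
    - [0,0,0,0,0]
    - [0,0,0,0,0]
    - [0,0,0,0,0]
    - [0,0,0,2,0]
    - [0,0,0,3,0]
    - [0,0,0,3.5,0]
    - [0,0,0,3.5,0]
    - [0,-2,-3.5,2,0]
    - [0,-2,-3.5,0,0]
    - [0,-2,-3.5,0,0]

```text
time: 42.15
tcp_pos: [0.5969, -0.2392, 0.2473]
tool_rot: [0.0, 1.0, 0.017, 0.002]
ft_force: [-0.1, -0.9, -1.3]
gripper_width: 0.498
finger_force: 0.0
```

Request:
drive_tool:
  moves:
    - [0,-2,-3.5,0,0]
    - [0,-2,-3.5,0,0]
    - [0,-2,-3.5,0,0]
    - [0,-2,-3.5,0,0]
    - [0,-2,-3.5,0,0]
    - [0,0,0,0,0]
    - [0,0,0,0,0]
    - [0,0,0,0,0]

```text
time: 42.82
tcp_pos: [0.4963, -0.4139, 0.2448]
tool_rot: [-0.001, 1.0, 0.015, -0.0]
ft_force: [0.8, 0.3, -0.7]
gripper_width: 0.504
finger_force: 0.0
```

```bash
python3 cad.py 14; python3 pail.py s14b
python3 - <<'E'
from h import *
Q=cloud("top",np.load("pics/t14.npz")["D"]).reshape(-1,3)
K=Q[(np.hypot(Q[:,0]-.654,Q[:,1]+.146)<.03)&(Q[:,2]>.115)&(Q[:,2]<.14)]; print("knob",K.mean(0),len(K))
a=cv2.imread("pics/t14.png"); b=cv2.imread("pics/s14.png"); cv2.imwrite("pics/c14.png",np.vstack([np.hstack([a[120:320,130:480],b[110:310,230:480]]),np.hstack([cv2.resize(a[165:295,365:425],None,fx=2.3,fy=2.3),cv2.resize(b[130:230,250:350],(300,299)),cv2.resize(a[235:315,190:270],(162,299))])]))
E
```

```text
[ 0.49760402 -0.41245345  0.24514764] [-0.4025163   0.02604539  0.20084537] 0.505121485636027
green 102 [[ 0.4331 -0.166   0.026 ]
 [ 0.4634 -0.1268  0.0692]]
blue 128 [[ 0.479  -0.163   0.0203]
 [ 0.5122 -0.1238  0.0701]]
white 453 [[ 0.4067 -0.1689  0.02  ]
 [ 0.6077 -0.1201  0.0854]]
pail 0.41289055347442627 0.253552109003067 0.0653408095240593 475
[ 0.49767638 -0.41252625  0.24523811] 0.4989387806195808 0.0
knob [ 0.65213793 -0.14449464  0.12708886] 49
```

View pics/c14.png

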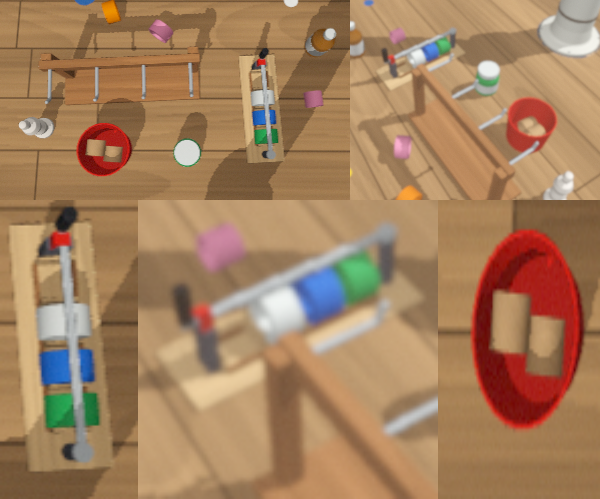

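Both cores are in the upright pail (97,148 and 113,154). The pail was knocked about 17 mm aside, but the cores are still inside. The three rolls are seated, the bar is home in the catch, the bystanders haven't moved and the robot is clear. Handing in.

```bash
python3 -c "
from rig import bot
print(bot.sign_off())"
```

```text
the job is handed in; nothing more can be done
None
```

Job handed in, with no verdict returned: both spent cores are in the upright pail, the white, blue and green rolls (no yellow one was there) stand one to a slot on the caddy floor, and the keeper bar is home in the red catch.

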